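# Run a fingertip along the gem tray and shut its orange lids

### The job

Shut the five orange lids of the curved gem tray by running the fingertips lightly along the row in one pass, from the red dot to the grey dot, so that the lids fold down one after another; do not lift away until the last is shut. Press gently (well under 20 N), do not pull any lid further open, and pinch or lift nothing. Leave the blue lids as open as they are and everything else on the bench where it stands, and finish with the hand clear.

Things in the scene. Friction and masses are not known exactly. Their poses are not given: they have to be found in the camera images.
- orange: gem tray with five orange flip lids in a curved row (arc of radius 250 mm, centred 250 mm from the origin along the tray's own -x), fixed to the bench. Origin: underside of its wooden base at the middle of the row, z up. Seen from the arc's centre the red dot is at the left end (+y), the grey dot at the right (-y). Tray 54 mm, base 75 mm wide; shut lids and end pads flush, 43 mm above the bench
- orange_start (a point): centre of the red dot (14 mm) on the flat end pad where the row starts, 43 mm above the bench; pad 20 mm along the row, 54 mm across. The whole tray stands on sprung feet: a push down of more than about 3 N makes it sink, 1.5 N per mm, at most 5 mm, then it is rigid
- orange_finish (a point): centre of the grey dot (14 mm) on the end pad where the row finishes, 43 mm above the bench; pad as at the red dot
- orange_lid1 (a joint): hinge of orange lid 1 (1 is next to the red dot, 5 next to the grey dot): 0 = shut, grows as the lid opens, rad; starts at 0.45 to 0.85. Lids are 46 mm across the row, 35 mm along it, 3 mm thick, 40 mm pitch, hinged at the edge nearest the red dot; the free edge stands up. A fingertip coming from the red dot at lid height folds it down, from the other side it would catch under it. It stays where left (under 1 N to move)
- orange_lid1_seat (a point): where the centre of the top of orange lid 1 lies when it is shut, 43 mm above the bench (fixed to the tray's base, does not move with the lid)
- orange_lid2 (a joint): hinge of orange lid 2 (1 is next to the red dot, 5 next to the grey dot): 0 = shut, grows as the lid opens, rad; starts at 0.45 to 0.85. Built as lid 1
- orange_lid2_seat (a point): where the centre of the top of orange lid 2 lies when it is shut, 43 mm above the bench (fixed to the tray's base, does not move with the lid)
- orange_lid3 (a joint): hinge of orange lid 3 (1 is next to the red dot, 5 next to the grey dot): 0 = shut, grows as the lid opens, rad; starts at 0.45 to 0.85. Built as lid 1
- orange_lid3_seat (a point): where the centre of the top of orange lid 3 lies when it is shut, 43 mm above the bench (fixed to the tray's base, does not move with the lid)
- orange_lid4 (a joint): hinge of orange lid 4 (1 is next to the red dot, 5 next to the grey dot): 0 = shut, grows as the lid opens, rad; starts at 0.45 to 0.85. Built as lid 1
- orange_lid4_seat (a point): where the centre of the top of orange lid 4 lies when it is shut, 43 mm above the bench (fixed to the tray's base, does not move with the lid)
- orange_lid5 (a joint): hinge of orange lid 5 (1 is next to the red dot, 5 next to the grey dot): 0 = shut, grows as the lid opens, rad; starts at 0.45 to 0.85. Built as lid 1
- orange_lid5_seat (a point): where the centre of the top of orange lid 5 lies when it is shut, 43 mm above the bench (fixed to the tray's base, does not move with the lid)
- blue: a shorter gem tray of the same build with three blue lids standing open 0.45 to 0.85 rad (same widths, heights and pitch), to be left alone, fixed to the bench; origin: underside of its base at the middle of its row, row along its y; about 190 mm long, 75 mm wide, open lids reach up to 72 mm above the bench
- blue_lid1_edge (a point): middle of the free edge of blue lid 1, on its upper face; moves with the lid
- blue_lid2_edge (a point): middle of the free edge of blue lid 2, on its upper face; moves with the lid
- blue_lid3_edge (a point): middle of the free edge of blue lid 3, on its upper face; moves with the lid
- gold_ring: gold-coloured finger ring lying flat, 22 mm across, 6 mm high; loose, to be left alone; origin at the centre of its underside
- red_tin: round red tin, 48 mm across, 30 mm high; loose, to be left alone; origin at the centre of its underside
- oil_bottle: amber oil bottle, 44 mm across, 100 mm high; loose, to be left alone; origin at the centre of its underside
- brass_weight: brass weight with a knob, 40 mm across, 56 mm high; loose, to be left alone; origin at the centre of its underside
- hammer: bench hammer lying down, about 220 mm long, handle along its own -x, up to 40 mm high; loose, to be left alone
- steel_pot: dark steel cylinder, 52 mm across, 60 mm high; loose, to be left alone; origin at the centre of its underside
- pitch_block: wooden block 60 x 110 x 30 mm; loose, to be left alone; origin at the centre of its underside

How it is judged (in metres and radians):
On the way, in this order (a step that is already met when the one before it is completed fails the run):
1. orange lid 1 is shut (value of joint orange_lid1 below 0.12 rad), for 0.04 s.
2. orange lid 2 is shut (value of joint orange_lid2 below 0.12 rad), for 0.04 s.
3. orange lid 3 is shut (value of joint orange_lid3 below 0.12 rad), for 0.04 s.
4. orange lid 4 is shut (value of joint orange_lid4 below 0.12 rad), for 0.04 s.
5. orange lid 5 is shut (value of joint orange_lid5 below 0.12 rad), for 0.04 s.
At the end, for the whole second after the job is handed in: All five orange lids are shut (each within 0.12 rad, 4 mm at the free edge); the free edges of the blue lids are within 6 mm and all loose things within 20 mm of where they started (value of joint each of orange_lid1, orange_lid2, orange_lid3, orange_lid4, orange_lid5 below 0.12 rad and not (distance of any of gold_ring, red_tin, oil_bottle, brass_weight, hammer, steel_pot, pitch_block from where it was at the start of the episode above 0.02 m or distance of any of blue_lid1_edge, blue_lid2_edge, blue_lid3_edge from where it was at the start of the episode above 0.006 m)); the robot touches nothing.
It fails at once if the fingers press on the orange tray with more than 20 N (contact force between the fingers and orange above 20 N).
It fails at once if an orange lid is pulled or pushed further open (beyond 1.1 rad) (value of joint any of orange_lid1, orange_lid2, orange_lid3, orange_lid4, orange_lid5 above 1.1 rad).
It fails at once if the fingertips lift away from the row (more than about 45 mm above it) after the first lid is shut and before the last is (value of joint orange_lid1 below 0.12 rad and value of joint orange_lid5 above 0.12 rad and height (world z) of the grasp point above 0.107 m).
It fails at once if a blue lid is moved (free edge by more than 6 mm) (distance of any of blue_lid1_edge, blue_lid2_edge, blue_lid3_edge from where it was at the start of the episode above 0.006 m).
It fails at once if a loose thing is displaced, lifted or carried (more than 20 mm) (distance of any of gold_ring, red_tin, oil_bottle, brass_weight, hammer, steel_pot, pitch_block from where it was at the start of the episode above 0.02 m).
It also fails if it takes over 42 s, if anything falls off the work surface, if the arm or the gripper's body presses on something with over 40 N, if the wrist force passes 120 N, or if a joint passes its speed limit or range.

### The arm

A 7-joint arm with a two-finger parallel gripper is mounted at the origin on the work surface. World frame = base frame: x ahead of the robot, y to its left, z up, the work surface at z = 0. Lengths are in mm, angles in rad, forces in N, time in s.
With the tool pointing down it reaches from about 400 to 850 mm from the base axis. Payload 4.5 kg.
Tool frame: the origin (TCP) lies midway between the tips of the shut fingers; the grasp point (between the pads) lies 19 mm behind it; x points along the fingers, z is the direction in which the jaws open and shut, and the axes are right-handed (so a half turn about x gives the same grasp; the last joint's range is limited). The gripper opens to 85 mm and grips with 20 to 120 N. Pads are 22 mm wide; open, the fingers measure 114 mm over their backs; the gripper's body (76 mm by 85 mm) begins 54 mm behind the grasp point. The pads swing forward as they close: fully open they stand 13 mm farther back than shut.
Start: joints at [-1.236, 0.689, -0.195, 1.565, 0.157, 0.902, -0.215], TCP at [185.158, 596.968, 231.317] pointing down, gripper open.
Joint ranges: [-3.01, 3.01], [-0.46, 2.08], [-1.47, 1.51], [0.13, 2.56], [-1, 4.14], [0.04, 2.09], [-2.66, 2.66]. Speed limits (rad/s): [2.57, 2.57, 3.14, 3.14, 3.14, 3.14, 3.14].

### API

Orientations are given as a unit quaternion [x, y, z, w].
In Python, from rig import sensors, imaging, manip gives the robot as it stands.
- The arm moves only by the tool move_arm, never from a script. Its arguments are lists of equal length, an entry for each row: "jaw": the finger opening in mm, from 0 to 85.4; "dp": the shift along the world's x, y, z in mm, a list of three; "rot": the turn, a rotation vector about the world's x, y, z in degrees, a list of three. A call has 1 to 5 rows; each row shifts and turns the commanded pose from where the row before left it; what a row does not reach is not made up. A row lasts 1/12 s, in which the tool goes at most 41.7 mm and 7.16 degrees, less where a joint would pass 70% of its speed; a pose out of reach is approached as far as the arm can. A call with a gripper value outside its range is refused whole. The fingers move at their own pace and stop on an object; the grip force is fixed at half the most. Time passes only in rows, so rows that do not move let the fingers close. It gives the time, the measured TCP pose, the force and the opening at its end, in the units of the state.
- sensors.sense(): the state, without advancing time (a new reading comes with each control period).
- imaging.capture(name): name is "scene" or "top" or "wrist"; returns the picture (480x640x3 uint8, red, green, blue); there is no depth.
- imaging.calibration(name): a dict with "K" (3x3 intrinsics, pixels), "dist" ([k1, k2, p1, p2, k3] as OpenCV has them; the pictures are not rectified), "T" (4x4, takes a point from camera to world coordinates); the wrist camera has in their place "T_tool_cam" (4x4, takes a point from camera to tool coordinates, whose origin is the TCP and whose axes are the tool frame's). Camera axes: x right, y up, looking along -z (the intrinsics and any distortion apply to the point x, -y, -z); pixel columns grow to the right and rows downward; lengths in mm; the calibration is good to about 2 mm. A picture is of the moment at which its call begins: read the wrist's pose just before it. calibration takes no time and is no camera call.
- manip.hand_in(): hands the job in, once; it reports no verdict.
The state is a dict: "time": time; "joints": joint angles; "joint_vel": joint speeds; "effort": joint torques, N m; "ee_pos": TCP position; "orientation": TCP orientation; "ft_force": force on the tool from outside, world axes, zero at the start; "moment": the same for the moment, N m; "finger_gap": opening from 0.0 (shut) to 1.0 (fully open).
Only numpy, scipy, OpenCV 4.12 (cv2) and the standard library are available. Lean on these libraries where they do the work, as an engineer would, in place of code of your own. Each camera call takes 0.05 s, during which the arm holds its last target. There are 200 camera calls.

## Working session

There is one attempt and no reset: what is moved stays moved. The work goes in short steps, Python scripts to look and compute and a tool call to move; the robot and the scene stay as the last step left them, time stands still between calls to the robot, and variables do not carry over. Pictures are saved under pics/ and viewed, and the job is handed in when it is done.

Besides the shell and the picture viewer there is one more tool, called after ">>>" as name(argument=value, ...), one argument or row to a line, values as JSON. move_arm: Moves the arm, as the interface text tells. Its arguments: {"type":"object","properties":{"jaw":{"type":"array","items":{"type":"number"}},"dp":{"type":"array","items":{"type":"array","items":{"type":"number"}}},"rot":{"type":"array","items":{"type":"array","items":{"type":"number"}}}},"required":["jaw","dp","rot"]}

```bash
mkdir -p pics; ls
python3 - <<'E'
from rig import sensors, imaging
import cv2
s=sensors.sense(); print(s)
for n in ("scene","top"):
    cv2.imwrite(f"pics/{n}0.png",cv2.cvtColor(imaging.capture(n),cv2.COLOR_RGB2BGR)); c=imaging.calibration(n); print(n,c)
E
```

```text
pics
{'time': 0.0, 'joints': array([-1.23617427,  0.68998358, -0.19454471,  1.56638317,  0.15728098,
        0.90247949, -0.21507859]), 'joint_vel': array([ 1.71911754e-03, -1.33722888e-03,  4.26228459e-05, -1.65567967e-04,
       -1.90957727e-04, -1.60496962e-03,  1.87423919e-03]), 'effort': array([-2.04123626e-04, -5.39614606e+01, -1.26666158e+00, -1.58546036e+01,
        9.12601274e-03,  9.22583509e-03,  6.21547699e-06]), 'ee_pos': array([185.02152053, 596.28972243, 230.4746406 ]), 'orientation': array([-0.4198857 ,  0.56975932,  0.41904873,  0.56874289]), 'ft_force': array([-0.01005578, -0.20965035, -0.69130092]), 'moment': array([ 0.01155621,  0.00832172, -0.05104206]), 'finger_gap': 1.000117217159567}
scene {'K': array([[586.3734661 ,   0.        , 320.8969044 ],
       [  0.        , 586.3734661 , 238.93719336],
       [  0.        ,   0.        ,   1.        ]]), 'dist': array([0.0166463, 0.       , 0.       , 0.       , 0.       ]), 'T': array([[ 5.73256052e-01, -5.33704052e-01,  6.21721388e-01,
         1.20783454e+03],
       [ 8.19364248e-01,  3.69274012e-01, -4.38496218e-01,
        -4.16510160e+02],
       [ 4.44165714e-03,  7.60786888e-01,  6.48986581e-01,
         6.90660976e+02],
       [ 0.00000000e+00,  0.00000000e+00,  0.00000000e+00,
         1.00000000e+00]])}
top {'K': array([[566.66113609,   0.        , 320.90239565],
       [  0.        , 566.66113609, 247.93027965],
       [  0.        ,   0.        ,   1.        ]]), 'dist': array([-0.07619273,  0.        ,  0.        ,  0.        ,  0.        ]), 'T': array([[ 2.36367403e-02,  9.83204819e-01, -1.80968475e-01,
         3.96200160e+02],
       [-9.99699699e-01,  2.44166647e-02,  2.08290509e-03,
        -2.41665551e+01],
       [ 6.46656889e-03,  1.80864897e-01,  9.83486692e-01,
         1.30505133e+03],
       [ 0.00000000e+00,  0.00000000e+00,  0.00000000e+00,
         1.00000000e+00]])}
```

View pics/scene0.png

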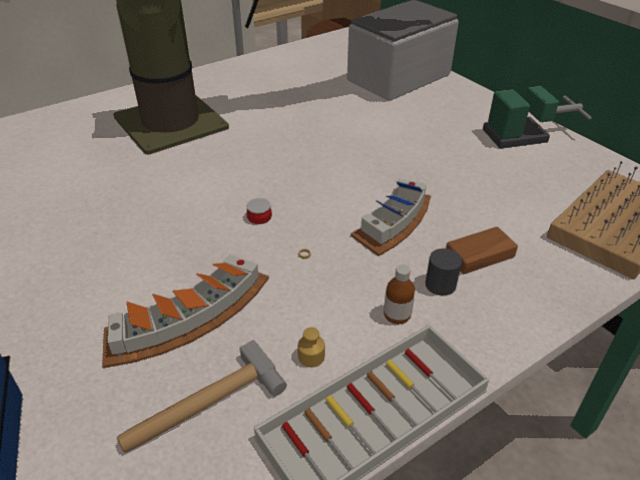

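View pics/top0.png

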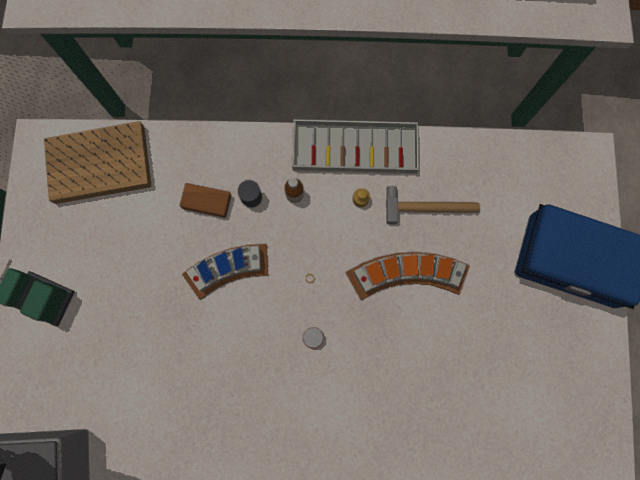

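The orange tray is right of centre: red dot at top (364,279) and grey at (459,269), or scene (240,262) and (115,326). The blue tray is to the left, and the bottle, weight and hammer sit farther out in x.

```bash
cat > h.py <<'E'
import numpy as np, cv2
from rig import imaging
def ray(n,uv,T=None):
    c=imaging.calibration(n); T=c["T"] if T is None else T
    p=cv2.undistortPoints(np.array([[uv]],float),c["K"],c["dist"])[0,0]
    return T[:3,3], T[:3,:3]@np.array([p[0],-p[1],-1.])
def plane(n,uv,z,T=None):
    o,d=ray(n,uv,T); return o+d*(z-o[2])/d[2]
def blobs(img,win,kind):
    u0,v0,u1,v1=win; h=cv2.cvtColor(img[v0:v1,u0:u1],cv2.COLOR_RGB2HSV).astype(int); H,S,V=h[...,0],h[...,1],h[...,2]
    m={'red':((H<5)|(H>172))&(S>130)&(V>60),'grey':(S<60)&(V<135)&(V>60),'orange':(H>=5)&(H<14)&(S>180)&(V>120)}[kind]
    n,_,st,ce=cv2.connectedComponentsWithStats(m.astype(np.uint8))
    return [(int(st[i,4]),np.round(ce[i]+[u0,v0],1)) for i in range(1,n) if st[i,4]>8]
E
python3 - <<'E'
from h import *
W={'top':{'red':(355,270,373,288),'grey':(450,260,468,278),'orange':(350,245,470,300)},'scene':{'red':(228,252,254,272),'grey':(108,316,122,338)}}
for n in W:
    im=cv2.cvtColor(cv2.imread(f'pics/{n}0.png'),cv2.COLOR_BGR2RGB)
    for k in W[n]:
        for a,c in blobs(im,W[n][k],k): print(n,k,a,c,plane(n,c,43 if k!='orange' else 55).round(1))
im=cv2.imread('pics/top0.png')[230:310,330:490]
cv2.imwrite('pics/tc.png',cv2.resize(im,None,fx=5,fy=5,interpolation=cv2.INTER_CUBIC))
E
```

```text
top red 19 [363.3 278.5] [ 561.  -123.6   43. ]
top grey 205 [457.7 269.2] [ 587.2 -337.5   43. ]
top orange 257 [410.2 265. ] [ 592.4 -227.5   55. ]
top orange 225 [426.8 265. ] [ 593.2 -264.8   55. ]
top orange 217 [391.6 267.5] [ 585.7 -185.7   55. ]
top orange 232 [444.3 267.9] [ 587.6 -304.2   55. ]
top orange 232 [375.3 272.7] [ 573.1 -149.3   55. ]
scene red 29 [240. 262.] [ 559.9 -120.1   43. ]
scene grey 60 [114.7 326.1] [ 576.9 -334.8   43. ]
scene grey 10 [108.  330.5] [ 579.5 -345.6   43. ]
```

View pics/tc.png

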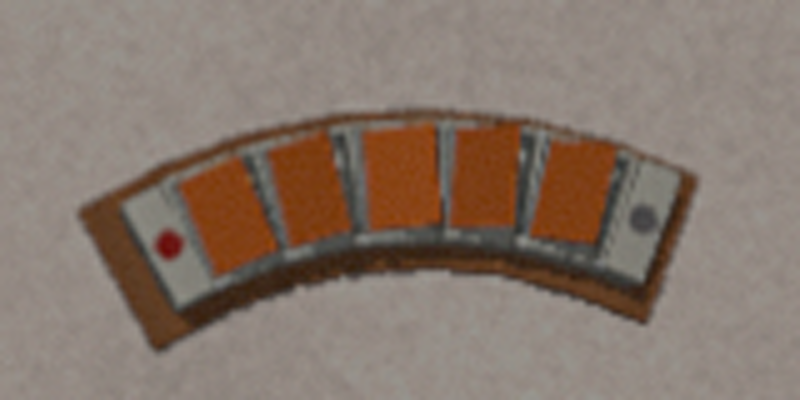

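Enlarged, the red dot is at (363.5,278.6) and the grey at (458,273.4). Next I fit the arc through these two points.

Run:
```python
from h import *
r=(plane('top',(363.4,278.6),43)+plane('scene',(240,262),43))/2; g=(plane('top',(458,273.4),43)+plane('scene',(114.7,326.1),43))/2
print(plane('top',(458,273.4),43),plane('scene',(114.7,326.1),43))
r,g=r[:2],g[:2]; d=g-r; L=np.hypot(*d); m=(r+g)/2; n=np.array([d[1],-d[0]])/L   # towards base?
if n@m>0:n=-n
c=m+n*np.sqrt(250**2-L*L/4); print('r',r,'g',g,'chord',L,'centre',c)
a0=np.arctan2(*(r-c)[::-1]); a1=np.arctan2(*(g-c)[::-1]); print(np.degrees([a0,a1]))
for a in np.linspace(a0,a1,13): print(np.degrees(a).round(1),(c+250*np.array([np.cos(a),np.sin(a)])).round(1))
from rig import sensors; from scipy.spatial.transform import Rotation as R
print(R.from_quat(sensors.sense()['orientation']).as_matrix().round(3))
```

```text
[ 577.60816751 -337.97546254   43.        ] [ 576.87389425 -334.80323713   43.        ]
r [ 560.35691365 -121.98818748] g [ 577.24103088 -336.38934984] chord 215.06494794936552 centre [ 343.80380461 -246.90716507]
[ 29.97856072 -20.97304717]
30.0 [ 560.4 -122. ]
25.7 [ 569.  -138.4]
21.5 [ 576.4 -155.3]
17.2 [ 582.6 -172.8]
13.0 [ 587.4 -190.7]
8.7 [ 590.9 -208.9]
4.5 [ 593.  -227.3]
0.3 [ 593.8 -245.8]
-4.0 [ 593.2 -264.3]
-8.2 [ 591.2 -282.7]
-12.5 [ 587.9 -300.9]
-16.7 [ 583.2 -318.9]
-21.0 [ 577.2 -336.4]
[[-0.    -0.955  0.296]
 [-0.002  0.296  0.955]
 [-1.    -0.    -0.002]]
```

>>> move_arm(
  jaw=[0, 0, 0, 0, 0],
  dp=[
    [26, -30, 0],
    [26, -30, 0],
    [26, -30, 0],
    [26, -30, 0],
    [26, -30, 0],
  ],
  rot=[
    [0, 0, -3],
    [0, 0, -3],
    [0, 0, -3],
    [0, 0, -3],
    [0, 0, -3],
  ],
)

```text
time: 0.52
ee_pos: [316.0, 445.1, 231.0]
orientation: [-0.341, 0.62, 0.341, 0.619]
ft_force: [1.2, -0.4, -0.1]
finger_gap: 0.296
```

>>> move_arm(
  jaw=[0, 0, 0, 0, 0],
  dp=[
    [26, -30, 0],
    [26, -30, 0],
    [26, -30, 0],
    [26, -30, 0],
    [26, -30, 0],
  ],
  rot=[
    [0, 0, -3],
    [0, 0, -3],
    [0, 0, -3],
    [0, 0, -3],
    [0, 0, -3],
  ],
)

```text
time: 0.93
ee_pos: [445.9, 295.2, 231.1]
orientation: [-0.257, 0.659, 0.257, 0.659]
ft_force: [0.6, 0.5, 0.3]
finger_gap: 0.0
```

>>> move_arm(
  jaw=[0, 0, 0, 0, 0],
  dp=[
    [10, -38, 0],
    [10, -38, 0],
    [10, -38, 0],
    [10, -38, 0],
    [10, -38, 0],
  ],
  rot=[
    [0, 0, -2],
    [0, 0, -2],
    [0, 0, -2],
    [0, 0, -2],
    [0, 0, -2],
  ],
)

```text
time: 1.35
ee_pos: [495.1, 105.0, 231.1]
orientation: [-0.199, 0.679, 0.199, 0.678]
ft_force: [0.5, -0.3, 0.5]
finger_gap: -0.001
```

>>> move_arm(
  jaw=[0, 0, 0, 0, 0],
  dp=[
    [10, -38, 0],
    [10, -38, 0],
    [10, -38, 0],
    [10, -38, 0],
    [10, -38, -10],
  ],
  rot=[
    [0, 0, -1],
    [0, 0, -1],
    [0, 0, -1],
    [0, 0, 0],
    [0, 0, 0],
  ],
)

```text
time: 1.77
ee_pos: [546.3, -85.1, 222.5]
orientation: [-0.182, 0.682, 0.181, 0.684]
ft_force: [0.5, 0.4, -0.3]
finger_gap: -0.002
```

Run:
```python
from h import *
from rig import sensors
s=sensors.sense(); print(s['ee_pos'],s['orientation'].tolist(),s['joints'].round(2))
for n in ('wrist','scene'): cv2.imwrite(f'pics/{n}1.png',imaging.capture(n)[...,::-1])
```

```text
[546.34653068 -85.05434219 222.46175389] [-0.1819022925953676, 0.68236283503105, 0.18126765748156456, 0.6844227886826121] [ 0.12  0.6  -0.07  1.8   0.06  0.74  0.53]
```

View pics/wrist1.png

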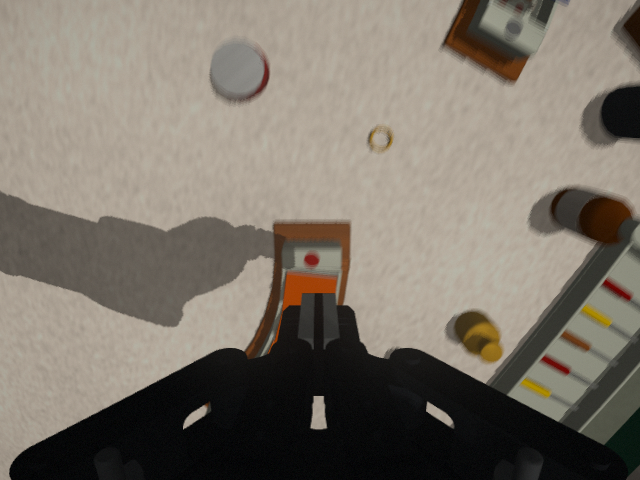

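View pics/scene1.png

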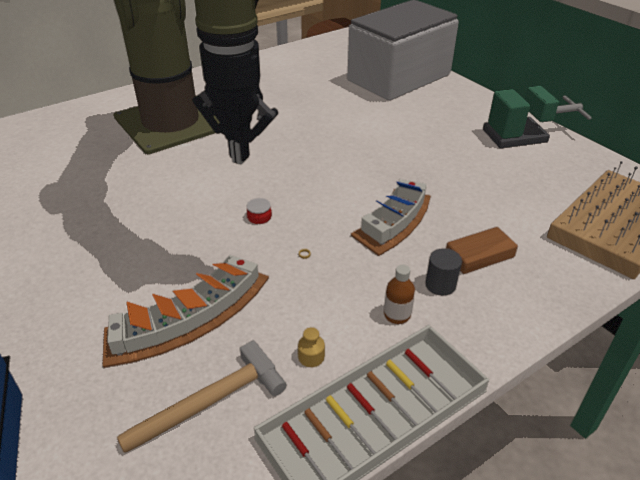

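The wrist view shows the red dot at (312,259) next to lid 1. I'll check its position from this view.

Run:
```python
from h import *
from scipy.spatial.transform import Rotation as R
T=np.eye(4); T[:3,:3]=R.from_quat([-0.1819022925953676, 0.68236283503105, 0.18126765748156456, 0.6844227886826121]).as_matrix(); T[:3,3]=[546.35,-85.05,222.46]
im=cv2.imread('pics/wrist1.png')[...,::-1].copy()
for a,c in blobs(im,(295,245,330,272),'red'): print(a,c,plane('wrist',c,43,T@imaging.calibration('wrist')['T_tool_cam']))
print(T[:3,:3].round(3))
```

```text
116 [311.2 259.5] [ 560.26668269 -122.92190682   43.        ]
[[ 0.003 -0.496  0.868]
 [-0.     0.868  0.496]
 [-1.    -0.002  0.003]]
```

>>> move_arm(
  jaw=[0, 0, 0, 0, 0],
  dp=[
    [12.5, -35, 0],
    [0, 0, -40],
    [0, 0, -40],
    [0, 0, -40],
    [0, 0, -35],
  ],
  rot=[
    [0, 0, 0],
    [0, 0, 0],
    [0, 0, 0],
    [0, 0, 0],
    [0, 0, 0],
  ],
)

```text
time: 2.28
ee_pos: [556.8, -117.4, 64.0]
orientation: [-0.181, 0.684, 0.182, 0.683]
ft_force: [0.6, -0.2, -0.0]
finger_gap: 0.005
```

>>> move_arm(
  jaw=[0, 0, 0],
  dp=[
    [0, 0, -10],
    [0, 0, -5],
    [0, 0, 0],
  ],
  rot=[
    [0, 0, 0],
    [0, 0, 0],
    [0, 0, 0],
  ],
)

```text
time: 2.53
ee_pos: [557.6, -117.7, 51.2]
orientation: [-0.182, 0.684, 0.182, 0.683]
ft_force: [-0.9, 0.0, 1.3]
finger_gap: 0.002
```

>>> move_arm(
  jaw=[0, 0, 0, 0],
  dp=[
    [1, -2, -4],
    [0, 0, -3],
    [0, 0, -1],
    [0, 0, 0],
  ],
  rot=[
    [0, 0, 0],
    [0, 0, 0],
    [0, 0, 0],
    [0, 0, 0],
  ],
)

```text
time: 2.87
ee_pos: [559.2, -120.2, 44.2]
orientation: [-0.182, 0.683, 0.181, 0.684]
ft_force: [0.3, 0.5, -0.7]
finger_gap: -0.003
```

>>> move_arm(
  jaw=[0, 0, 0],
  dp=[
    [0, 0, -1.5],
    [0, 0, 0],
    [0, 0, 0],
  ],
  rot=[
    [0, 0, 0],
    [0, 0, 0],
    [0, 0, 0],
  ],
)

```text
time: 3.12
ee_pos: [559.3, -120.2, 42.4]
orientation: [-0.182, 0.683, 0.181, 0.684]
ft_force: [0.9, -0.1, 3.5]
finger_gap: -0.001
```

>>> move_arm(
  jaw=[0, 0, 0, 0, 0],
  dp=[
    [4.5, -8.5, 0],
    [4.5, -8.5, 0],
    [4, -9, 0],
    [3.5, -8.5, 0],
    [3, -8.5, 0],
  ],
  rot=[
    [0, 0, -2.1],
    [0, 0, -2.1],
    [0, 0, -2.1],
    [0, 0, -2.1],
    [0, 0, -2.1],
  ],
)

```text
time: 3.53
ee_pos: [578.5, -163.3, 41.9]
orientation: [-0.117, 0.697, 0.117, 0.697]
ft_force: [-3.9, 12.8, 5.5]
finger_gap: -0.004
```

>>> move_arm(
  jaw=[0],
  dp=[
    [0, 0, 1],
  ],
  rot=[
    [0, 0, 0],
  ],
)

```text
time: 3.62
ee_pos: [578.8, -164.6, 42.8]
orientation: [-0.117, 0.697, 0.117, 0.698]
ft_force: [-0.0, 1.6, 2.5]
finger_gap: -0.0
```

Run:
```python
from h import *
from rig import sensors
s=sensors.sense(); print(s['ee_pos'],s['ft_force'])
im=imaging.capture('scene')[...,::-1]
cv2.imwrite('pics/s2.png',cv2.resize(im[180:380,80:300],None,fx=3,fy=3,interpolation=cv2.INTER_CUBIC))
```

```text
[ 578.82068598 -164.6250597    42.75274646] [-0.01879864  1.61317829  2.5385918 ]
```

View pics/s2.png

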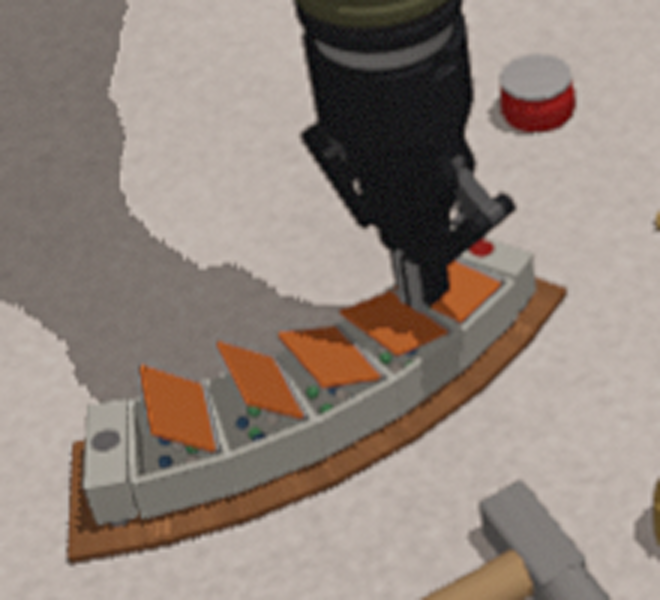

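Lid 1 is shut and the force has dropped to 3 N. The 13 N peak came at the hinge of lid 2, so I'll continue at half speed.

>>> move_arm(
  jaw=[0, 0, 0, 0, 0],
  dp=[
    [1.5, -4.4, 0],
    [1.4, -4.4, 0],
    [1.3, -4.5, 0],
    [1.2, -4.5, 0],
    [1.1, -4.5, 0],
  ],
  rot=[
    [0, 0, -1.1],
    [0, 0, -1.1],
    [0, 0, -1.1],
    [0, 0, -1.1],
    [0, 0, -1.1],
  ],
)

```text
time: 4.08
ee_pos: [584.7, -186.1, 42.8]
orientation: [-0.084, 0.702, 0.084, 0.702]
ft_force: [-0.5, 1.8, 3.8]
finger_gap: 0.0
```

>>> move_arm(
  jaw=[0, 0, 0, 0, 0],
  dp=[
    [1.1, -4.5, 0],
    [1, -4.5, 0],
    [0.9, -4.6, 0],
    [0.8, -4.6, 0],
    [0.7, -4.6, 0],
  ],
  rot=[
    [0, 0, -1.1],
    [0, 0, -1.1],
    [0, 0, -1.1],
    [0, 0, -1.1],
    [0, 0, -1.1],
  ],
)

```text
time: 4.5
ee_pos: [589.3, -207.5, 42.8]
orientation: [-0.05, 0.705, 0.051, 0.705]
ft_force: [-0.1, 2.4, 3.0]
finger_gap: 0.001
```

>>> move_arm(
  jaw=[0, 0, 0, 0, 0],
  dp=[
    [0.8, -4.6, 0],
    [0.8, -4.6, 0],
    [0.7, -4.6, 0],
    [0.6, -4.6, 0],
    [0.5, -4.6, 0],
  ],
  rot=[
    [0, 0, -1.1],
    [0, 0, -1.1],
    [0, 0, -1.1],
    [0, 0, -1.1],
    [0, 0, -1.1],
  ],
)

```text
time: 4.92
ee_pos: [592.6, -231.8, 42.8]
orientation: [-0.016, 0.707, 0.016, 0.707]
ft_force: [-0.7, 3.3, 2.7]
finger_gap: 0.001
```

>>> move_arm(
  jaw=[0, 0, 0, 0, 0],
  dp=[
    [0.3, -4.6, 0],
    [0.2, -4.6, 0],
    [0.1, -4.6, 0],
    [0, -4.6, 0],
    [0, -4.6, 0],
  ],
  rot=[
    [0, 0, -1.1],
    [0, 0, -1.1],
    [0, 0, -1.1],
    [0, 0, -1.1],
    [0, 0, -1.1],
  ],
)

```text
time: 5.33
ee_pos: [593.4, -254.1, 42.8]
orientation: [0.017, 0.707, -0.017, 0.707]
ft_force: [0.6, 2.2, 2.9]
finger_gap: 0.003
```

>>> move_arm(
  jaw=[0, 0, 0, 0, 0],
  dp=[
    [-0.2, -4.6, 0],
    [-0.2, -4.6, 0],
    [-0.3, -4.6, 0],
    [-0.4, -4.6, 0],
    [-0.5, -4.6, 0],
  ],
  rot=[
    [0, 0, -1.1],
    [0, 0, -1.1],
    [0, 0, -1.1],
    [0, 0, -1.1],
    [0, 0, -1.1],
  ],
)

```text
time: 5.75
ee_pos: [591.5, -277.8, 42.9]
orientation: [0.051, 0.705, -0.052, 0.705]
ft_force: [0.1, 1.6, 3.4]
finger_gap: -0.001
```

>>> move_arm(
  jaw=[0, 0, 0, 0, 0],
  dp=[
    [-0.6, -4.6, 0],
    [-0.7, -4.6, 0],
    [-0.8, -4.6, 0],
    [-0.9, -4.6, 0],
    [-1, -4.6, 0],
  ],
  rot=[
    [0, 0, -1.1],
    [0, 0, -1.1],
    [0, 0, -1.1],
    [0, 0, -1.1],
    [0, 0, -1.1],
  ],
)

```text
time: 6.17
ee_pos: [587.4, -301.1, 42.9]
orientation: [0.085, 0.702, -0.086, 0.702]
ft_force: [-0.2, 1.9, 4.0]
finger_gap: -0.001
```

>>> move_arm(
  jaw=[0, 0, 0, 0, 0],
  dp=[
    [-1, -4.5, 0],
    [-1.1, -4.5, 0],
    [-1.2, -4.5, 0],
    [-1.3, -4.5, 0],
    [-1.4, -4.5, 0],
  ],
  rot=[
    [0, 0, -1.1],
    [0, 0, -1.1],
    [0, 0, -1.1],
    [0, 0, -1.1],
    [0, 0, -1.1],
  ],
)

```text
time: 6.58
ee_pos: [581.4, -323.1, 42.8]
orientation: [0.119, 0.697, -0.119, 0.697]
ft_force: [-0.1, 2.2, 3.0]
finger_gap: 0.004
```

Tip at (581,-323), about 14 mm short of the grey dot. I'll finish the pass and look before lifting.

>>> move_arm(
  jaw=[0, 0, 0, 0, 0],
  dp=[
    [-1.5, -4.4, 0],
    [-1.6, -4.4, 0],
    [-1.6, -4.4, 0],
    [-0.8, -2, 0],
    [0, 0, 0],
  ],
  rot=[
    [0, 0, -1.1],
    [0, 0, -1.1],
    [0, 0, -1.1],
    [0, 0, 0],
    [0, 0, 0],
  ],
)

```text
time: 7.0
ee_pos: [575.5, -339.3, 42.9]
orientation: [0.138, 0.693, -0.139, 0.693]
ft_force: [0.6, -1.6, 3.5]
finger_gap: -0.001
```

Run:
```python
from h import *
im=imaging.capture('scene')[...,::-1]
cv2.imwrite('pics/s3.png',cv2.resize(im[180:380,80:300],None,fx=3,fy=3,interpolation=cv2.INTER_CUBIC))
```

```text
(no output)
```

View pics/s3.png

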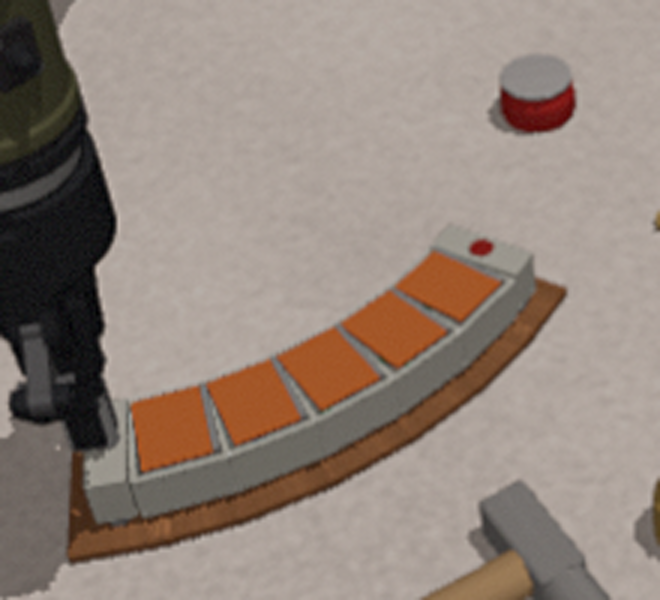

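All five lids lie flat and the tip is on the grey pad. Now I'll lift clear.

>>> move_arm(
  jaw=[0, 0, 0, 0, 0],
  dp=[
    [0, 0, 15],
    [0, 0, 35],
    [0, 0, 40],
    [0, 0, 30],
    [0, 0, 0],
  ],
  rot=[
    [0, 0, 0],
    [0, 0, 0],
    [0, 0, 0],
    [0, 0, 0],
    [0, 0, 0],
  ],
)

```text
time: 7.47
ee_pos: [579.5, -340.9, 170.8]
orientation: [0.136, 0.689, -0.14, 0.698]
ft_force: [0.2, -1.2, 0.2]
finger_gap: 0.001
```

Run:
```python
from h import *
from rig import sensors
cv2.imwrite('pics/s4.png',imaging.capture('scene')[...,::-1]); s=sensors.sense(); print(s['ee_pos'],s['ft_force'])
```

```text
[ 578.03798927 -339.75332519  167.71104452] [-0.68317367  0.03045771 -0.41781568]
```

View pics/s4.png

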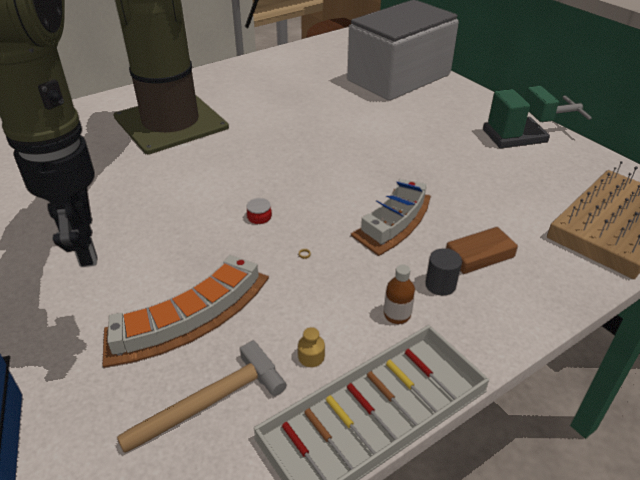

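All lids are shut, nothing else has moved, and the hand is clear.

```bash
python3 -c "
from rig import manip; print(manip.hand_in())"
```

```text
the job is handed in; nothing more can be done
None
```

I shut all five orange lids in one pass from the red dot to the grey dot with the fingers closed, lifted clear, and handed the job in at about 7.5 s of the 42 s.

- **Force:** It was mostly 3–5 N. One reading reached about 14 N while pushing on lid 2 at its hinge. I eased up 1 mm and halved the speed, and it stayed below 5 N after that. I only saw the force at the end of each move call, so a higher peak between readings is possible.
- **Last checks:** The final scene picture shows all five lids flat. The blue lids and the loose things look where they were, judged by eye and not measured. The fingertips were about 125 mm above the tray, with under 1 N on the tool.
- **Measurements:** The red dot positions from the three cameras agreed within about 4 mm. The distance between the two dots came out at 215 mm, against about 213 mm expected from the tray's given sizes. My first colour mask for the grey dot picked up the pad as well and was off by about 10 mm, so I read the dot off an enlarged picture instead.

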